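# Assemble the filter tower on its stand

## Robot

A 6-joint arm with a two-finger parallel gripper is mounted at the origin on the work surface. World frame = base frame: x ahead of the robot, y to its left, z up, the work surface at z = 0. Lengths are in m, angles in rad, forces in N, time in s.
With the tool pointing down it reaches from about 0.375 to 0.975 m from the base axis. Payload 3.8 kg.
Tool frame: the origin (TCP) lies on the mounting face of the last link; the fingertips stand 173 mm ahead of it and the grasp point (between the pads) lies 155 mm ahead of it (bot.hold_point_z is the distance from the TCP to the grasp point, in m); z points along the fingers, y is the line along which they close (so a half turn about z gives the same grasp; the last joint's range is limited). The gripper opens to 85 mm and grips with 20 to 120 N. Pads are 22 mm wide; open, the fingers measure 114 mm over their backs; the gripper's body (76 mm by 85 mm) begins 54 mm behind the grasp point. The pads swing forward as they close: fully open they stand 13 mm farther back than shut.
Start: joints at [-1.152, 0.264, 1.604, -0, 1.274, -0.037], TCP at [0.297, -0.606, 0.405] pointing down, gripper open.
Joint ranges: [-2.63, 2.63], [-0.94, 2.18], [0.31, 2.57], [-1.31, 4.45], [0, 2.66], [-2.55, 2.55]. Speed limits (rad/s): [2.57, 2.57, 3.14, 3.14, 3.14, 3.14].

## Interface

Orientations are given as a rotation vector (axis times angle).
In Python, from workcell import bot, optics gives the robot as it stands.
- The arm moves only by the shell command python3 -m jog 'ROWS' [OPENING] [FORCE]. ROWS is JSON, a list of rows, each an object of numbers: "dx", "dy", "dz": the shift along the tool's x, y, z in mm; "ax", "ay", "az": the turn, a rotation vector about the tool's x, y, z in degrees. A call has 1 to 20 rows; each row shifts and turns the commanded pose from where the row before left it, along the tool's axes as they then stand; what a row does not reach is not made up. A row lasts 1/12 s, in which the tool goes at most 41.7 mm and 7.16 degrees, less where a joint would pass 70% of its speed; a pose out of reach is approached as far as the arm can. A call with a gripper value outside its range is refused whole. OPENING is the opening, from 0 (shut) to 1 (fully open), set as the call begins (- or left out, the last holds). The fingers move at their own pace and stop on an object; FORCE is the grip in N (left out, the last holds). Time passes only in rows, so rows that do not move let the fingers close. It gives the time, the measured TCP pose, the force, the opening and the grip force at its end, in the units of the state.
- bot.read_state(): the state, without advancing time (a new reading comes with each control period).
- optics.read_camera(name): name is "scene" or "top"; returns a dict with "img" (400x640x3 uint8, red, green, blue), "vertical_fov" (degrees; the focal length in pixels is half the picture's height over the tangent of half this angle, whatever the lens; pixels are square), "cx", "cy" (the principal point, pixels), "k1" (the pictures are not rectified: a ray, as slopes to the right and down, at radius r is drawn at 1 + k1 r^2 times it, then the intrinsics apply), "R" (3x3) and "t" (3): a world point X has camera coordinates R X + t. Camera axes: x right, y down, z forward; pixel columns grow to the right and rows downward; lengths in m; the calibration is good to about 2 mm. A picture is of the moment at which its call begins. There is no depth.
- bot.finish_job(): hands the job in; it is judged then, once.
The state is a dict: "time": time; "q": joint angles; "joint_vel": joint speeds; "joint_torque": joint torques, N m; "tool_pos": TCP position; "tcp_rot": TCP orientation; "wrist_force": force on the tool from outside, world axes, zero at the start; "torque": the same for the moment, N m; "width": opening from 0.0 (shut) to 1.0 (fully open); "grip_force": force on a finger pad.
Only numpy, scipy, OpenCV 4.12 (cv2) and the standard library are available. Lean on these libraries where they do the work, as an engineer would, in place of code of your own. Each camera call takes 0.05 s, during which the arm holds its last target. There are 200 camera calls.

## Task

Assemble the filtration tower on the white square stand, keeping every part upright: first set the receiver cup (the one with the side nozzle) in the stand's ring, then lay the perforated plate on the ledge in its mouth, stud up, then seat the open funnel tube on the receiver, neck down, and last close the funnel with the lid. Each part must sit fully home before the next goes on; let go of everything, and leave the bottle, the beaker and the mouse where they are.

Things in the scene. Friction and masses are not known exactly. Their poses are not given: they have to be found in the camera images.
- stand: White square slab 110 x 110 x 12 mm, fixed to the bench, with an aluminium ring on it 10 mm high (top 22 mm above the bench); the ring's inside widens from 67 mm at the slab to 74 mm at its top, outside 84 mm. Origin: centre of the underside, z up. The receiver's foot stands on the slab inside the ring, 12 mm above the origin.
- receiver: Loose steel cup, 60 mm across, 60 mm tall, about 0.24 kg, upright. The only part with a nozzle: a 12 mm thick stub along its +x, out to 54 mm from the axis, centred 30 mm above the foot. The mouth is 52 mm wide down to a ledge 43 mm above the foot; below that the bore is 36 mm. Origin: centre of the foot, z up.
- plate: Loose aluminium disc 46 mm across, 4 mm thick, lower edge bevelled, with rings of small dark holes and a plain central stud 12 mm in diameter up to 48 mm above the underside; about 0.06 kg; lies stud up. Origin: centre of the underside, z up. On the receiver's ledge its origin is 43 mm above the receiver's; the stud then tops the rim by 31 mm.
- funnel: Loose steel tube, open at both ends, 85 mm tall, about 0.20 kg, standing neck down. Neck: the lowest 10 mm, tapering from 41 mm at the bottom to 47 mm, bore 33 mm or more; above it straight, 60 mm outside, 52 mm inside. Origin: centre of the neck's lower end, z up. Seated, its shoulder is on the receiver's rim, origin 50 mm above the receiver's.
- lid: Loose steel lid: plug 10 mm high tapering from 41 mm at the bottom to 47 mm, flange 62 mm across and 5 mm thick, black knob 18 mm in diameter up to 47 mm above the underside; about 0.09 kg; stands knob up. Origin: centre of the underside, z up. Seated, plug in the funnel's top and flange on its rim, its origin is 75 mm above the funnel's.
- bottle: Bystander: white plastic bottle with a blue cap, 58 mm in diameter, 140 mm tall, loose. Origin: centre of the underside.
- beaker: Bystander: small glass beaker, 58 mm in diameter at the rim, 70 mm tall, loose and empty. Origin: centre of the underside.
- mouse: Bystander: dark computer mouse, 100 mm long (its x), 58 mm wide, 33 mm high, loose. Origin: centre of the underside.
There are look-alikes about, which are no part of the job. What is shaped like the funnel but pink is not meant. Leave any red look-alike of the plate alone.

How it is judged:
By the outcome, as a careful person would: the job done as asked, in the order asked, and still so for the second after the job is handed in, with the robot touching nothing.
It also fails if it takes over 112 s, if anything falls off the work surface, if the arm or the gripper's body presses on something with over 40 N, if the wrist force passes 120 N, or if a joint passes its speed limit or range.

## Working session

There is one attempt and no reset: what is moved stays moved. The work goes in short steps, Python scripts to look and compute and a shell command to move; the robot and the scene stay as the last step left them, time stands still between calls to the robot, and variables do not carry over. Pictures are saved under pics/ and viewed, at most 14 in all, crops included, and the job is handed in when it is done.

```bash
ls; mkdir -p pics
cat > h.py <<'E'
import numpy as np,cv2
from workcell import bot,optics
def cam(n):
    c=optics.read_camera(n); h=c["img"].shape[0]; c["f"]=h/2/np.tan(np.radians(c["vertical_fov"])/2); return c
def K(c): return np.array([[c["f"],0,c["cx"]],[0,c["f"],c["cy"]],[0,0,1]]),np.array([c["k1"],0,0,0.])
def proj(c,X):
    k,d=K(c); return cv2.projectPoints(np.atleast_2d(np.array(X,float)),cv2.Rodrigues(np.array(c["R"]))[0],np.array(c["t"],float),k,d)[0][:,0]
def unproj(c,uv,z):
    k,d=K(c); n=cv2.undistortPoints(np.array(uv,float).reshape(-1,1,2),k,d)[:,0]
    R=np.array(c["R"]);t=np.array(c["t"]); o=-R.T@t
    r=np.c_[n,np.ones(len(n))]@R; return o+r*((np.broadcast_to(z,len(n))-o[2])/r[:,2])[:,None]
def save(c,name): cv2.imwrite("pics/"+name,c["img"][...,::-1])
E
python3 - <<'E'
from h import *
for n in("scene","top"):
    c=cam(n); save(c,n+"0.png"); print(n,c["f"],c["cx"],c["cy"],c["k1"],-np.array(c["R"]).T@c["t"],np.array(c["R"])[2])
s=bot.read_state();print(s); print(bot.hold_point_z)
E
```

```text
pics
scene 460.477304395949 318.71246279686625 203.05347686978686 -0.03601177350657088 [1.06593404 0.48114031 0.86813859] [-0.4849916  -0.44513594 -0.75275305]
top 435.46388551093173 317.04461992202204 195.82114435678469 -0.03862601100423109 [0.45125291 0.01657271 1.15867081] [ 0.07161107 -0.0201426  -0.99722923]
{'time': 0.1, 'q': array([-1.15188606e+00,  2.64659013e-01,  1.60526063e+00, -3.56791169e-06,
        1.27368526e+00, -3.69160069e-02]), 'joint_vel': array([-0.00051015, -0.00276714, -0.00419813,  0.00084309,  0.00148408,
       -0.00118072]), 'joint_torque': array([ 1.35903567e-03, -5.16706645e+01, -3.68589449e+01,  2.88869558e-05,
        6.29675589e-03, -1.99863268e-05]), 'tool_pos': array([ 0.29699717, -0.60579727,  0.40348631]), 'tcp_rot': array([-3.05842680e+00, -7.09382870e-01,  6.04926256e-04]), 'wrist_force': array([ 0.13782491,  0.12562633, -0.80608102]), 'torque': array([ 0.06437101, -0.02805394,  0.00761513]), 'grip_force': 0.0, 'width': 0.9979109905061163}
0.1547
```

View pics/scene0.png

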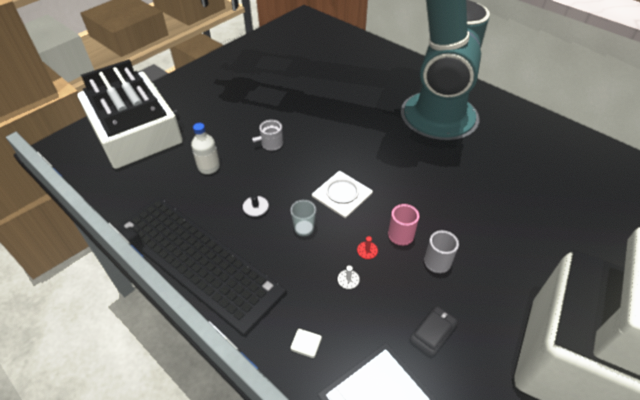

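View pics/top0.png

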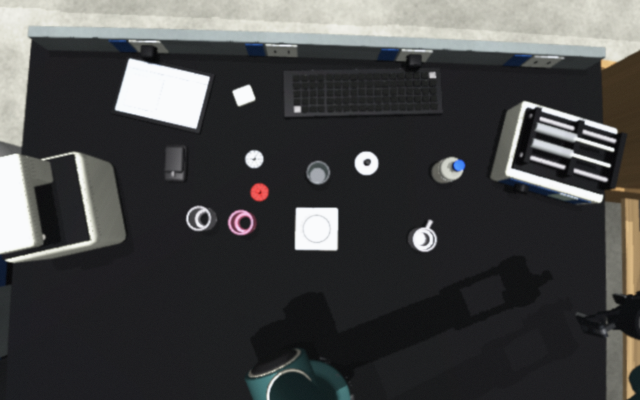

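```bash
cat > fit.py <<'E'
from h import *
M=dict(receiver=[(.03,.06),(.026,.06),(.03,0)],plate=[(.023,.004),(.006,.048),(.023,.0015)],funnel=[(.03,.085),(.026,.085),(.03,.01)],
 lid=[(.031,.015),(.009,.047),(.031,.010)],stand=[(.042,.022),(.037,.022),(.042,.012)])
th=np.linspace(0,2*np.pi,72,endpoint=False); CI=np.c_[np.cos(th),np.sin(th)]
def grad(c,s=1.0):
    g=cv2.GaussianBlur(cv2.cvtColor(c["img"],cv2.COLOR_RGB2GRAY).astype(np.float32),(0,0),s)
    return cv2.Sobel(g,cv2.CV_32F,1,0)/8,cv2.Sobel(g,cv2.CV_32F,0,1)/8
def score(c,G,circ,x,y,z0=0):
    tot=0
    for r,z in circ:
        p=proj(c,np.c_[x+r*CI[:,0],y+r*CI[:,1],np.full(72,z+z0)]).astype(np.float32)
        t=np.roll(p,-1,0)-np.roll(p,1,0); t/=np.linalg.norm(t,axis=1,keepdims=True)+1e-9
        s=[cv2.remap(g,p[:,:1],p[:,1:],cv2.INTER_LINEAR)[:,0] for g in G]
        tot+=np.minimum(np.abs(s[0]*t[:,1]-s[1]*t[:,0]),30).mean()
    return tot
def fit(cs,Gs,name,x,y,z0=0,R=.012):
    from itertools import product
    for rad,st in((R,.002),(.002,.0005)):
        b=max((sum(score(c,G,M[name],x+i,y+j,z0) for c,G in zip(cs,Gs)),x+i,y+j) for i,j in product(np.arange(-rad,rad+1e-9,st),repeat=2)); x,y=b[1:]
    return b
E
python3 - <<'E'
from fit import *
T,S=cam("top"),cam("scene"); GT,GS=grad(T),grad(S)
g=dict(receiver=((424,239),.05),plate=((254,159),.01),funnel=((201,218),.06),lid=((367,163),.01),stand=((316,229),.02))
O=[cv2.resize(c["img"][...,::-1],None,fx=3,fy=3,interpolation=cv2.INTER_CUBIC) for c in(T,S)]
for n,(uv,z) in g.items():
    x,y,_=unproj(T,[uv],z)[0]
    b=fit([T,S],[GT,GS],n,x,y); print(n,np.round([x,y],4),"both",np.round(b,4),"top",np.round(fit([T],[GT],n,x,y),4),"scene",np.round(fit([S],[GS],n,x,y),4))
    for o,c in zip(O,(T,S)):
        for r,z in M[n][:2]:
            p=proj(c,np.c_[b[1]+r*CI[:,0],b[2]+r*CI[:,1],np.full(72,z)]); cv2.polylines(o,[np.int32(p*3+1)],True,(0,255,0),1)
a=unproj(T,[(424,239),(430,222)],.03); print("nozzle",a)
cv2.imwrite("pics/o_top.png",O[0][390:790,540:1340]);cv2.imwrite("pics/o_scene.png",O[1][330:930,680:1420])
E
```

```text
receiver [ 0.4282 -0.2822] both [112.7656   0.4252  -0.2822] top [66.6611  0.4282 -0.2792] scene [51.0689  0.4257 -0.2872]
plate [0.6269 0.1634] both [153.5941   0.6294   0.1654] top [72.8766  0.6319  0.1669] scene [85.3017  0.6289  0.1649]
funnel [0.4659 0.2844] both [121.0815   0.4614   0.2844] top [66.9215  0.4654  0.2844] scene [59.3647  0.4609  0.2849]
lid [ 0.6254 -0.1375] both [ 1.565464e+02  6.244000e-01 -1.345000e-01] top [90.      0.6259 -0.1325] scene [66.8567  0.6259 -0.135 ]
stand [ 0.4462 -0.0061] both [ 7.1398e+01  4.3220e-01 -2.0100e-02] top [3.27531e+01 4.32200e-01 7.90000e-03] scene [ 4.0122e+01  4.3470e-01 -2.0100e-02]
nozzle [[ 0.42775479 -0.2875522   0.03      ]
 [ 0.4723485  -0.30287479  0.03      ]]
```

View pics/o_top.png

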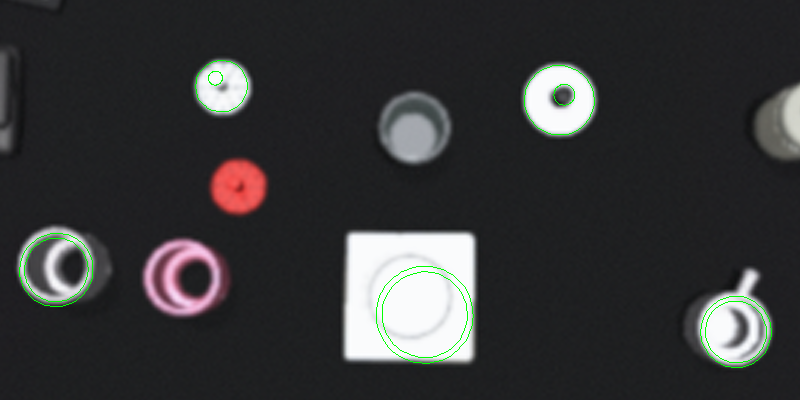

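View pics/o_scene.png

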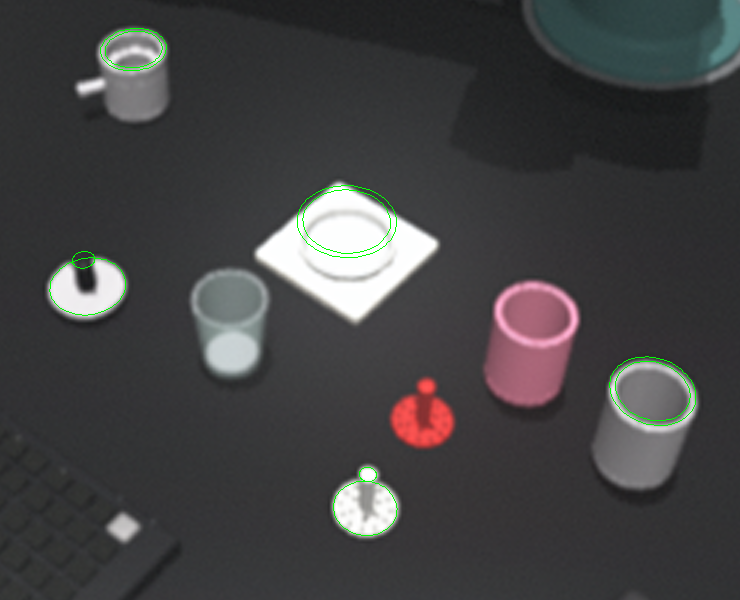

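```bash
cat > fit2.py <<'E'
from fit import *
from scipy.optimize import minimize
RIM=dict(receiver=.06,funnel=.085)
def rim(c,x,y,z,r=.028):
    g=cv2.GaussianBlur(cv2.cvtColor(c["img"],cv2.COLOR_RGB2GRAY).astype(np.float32),(0,0),.7)
    def s(rr):
        p=proj(c,np.c_[x+rr*CI[:,0],y+rr*CI[:,1],np.full(72,z)]).astype(np.float32)
        return cv2.remap(g,p[:,:1],p[:,1:],cv2.INTER_LINEAR)[:,0]
    # bright rim, dark outside
    return np.minimum(s(r),200).mean()-np.minimum(s(r+.005),200).mean()*.7-.3*np.minimum(s(r-.005),200).mean()
def fitrim(c,x,y,z,r=.028,R=.01):
    for rad,st in((R,.002),(.002,.0005)):
        b=max((rim(c,x+i,y+j,z,r),x+i,y+j) for i in np.arange(-rad,rad+1e-9,st) for j in np.arange(-rad,rad+1e-9,st)); x,y=b[1:]
    return b
E
python3 - <<'E'
from fit2 import *
T,S=cam("top"),cam("scene")
for n,x,y in(("receiver",.4255,-.283),("funnel",.4625,.2845)):
    for c in(T,S): print(n,np.round(fitrim(c,x,y,RIM[n]),4))
for c,s in((T,(316,229)),(S,(342,193))):
    m=(c["img"].min(2)>140).astype(np.uint8); m=cv2.morphologyEx(m,cv2.MORPH_CLOSE,np.ones((5,5)))
    for k in cv2.findContours(m,cv2.RETR_EXTERNAL,cv2.CHAIN_APPROX_NONE)[0]:
        if cv2.pointPolygonTest(k,s,False)>0:
            P=unproj(c,k[:,0],.012)[:,:2]; r=cv2.minAreaRect((P*1000).astype(np.float32)); print("stand",r)
    if c is T:
        d=[]
        for w in(c["img"],):
            m=(w.min(2)<130)
E
```

```text
receiver [74.2836  0.428  -0.28  ]
receiver [42.1676  0.428  -0.282 ]
funnel [89.0256  0.4655  0.2855]
funnel [76.2421  0.4655  0.2865]
stand ((446.4068908691406, -6.257457733154297), (110.18517303466797, 110.57705688476562), 1.4818897247314453)
stand ((449.5430908203125, -5.730278015136719), (117.5355224609375, 115.20332336425781), 0.9993438720703125)
```

```bash
cat > go.py <<'E'
import sys
from h import *
from scipy.spatial.transform import Rotation as Ro
s=bot.read_state(); x,y,z,a=map(float,sys.argv[1:5]); R=Ro.from_rotvec(s["tcp_rot"])
ar=np.radians(a); G=Ro.from_matrix(np.array([[np.cos(ar),np.sin(ar),0],[np.sin(ar),-np.cos(ar),0],[0,0,-1]]).T if 0 else np.c_[[np.cos(ar),np.sin(ar),0],[np.sin(ar),-np.cos(ar),0],[0,0,-1]])
print("turn",np.round(np.degrees((R.inv()*G).as_rotvec()),2))
d=np.array([x,y,z+bot.hold_point_z])-s["tool_pos"]
print("shift after turn",np.round(1000*G.inv().apply(d),1)," before",np.round(1000*R.inv().apply(d),1),"t",s["time"])
E
python3 go.py .428 -.281 .15 -26
```

```text
turn [-4.000e-02  2.000e-02  5.212e+01]
shift after turn [ -24.8 -349.5   99.5]  before [ 260.6 -234.1   99.7] t 0.3
```

```bash
python3 -m jog '[{"az":6.5},{"az":6.5},{"az":6.5},{"az":6.5},{"az":6.5},{"az":6.5},{"az":6.5},{"az":6.5},{"dx":-2,"dy":-30,"dz":8},{"dx":-2,"dy":-30,"dz":8},{"dx":-2,"dy":-30,"dz":8},{"dx":-2,"dy":-30,"dz":8},{"dx":-2,"dy":-30,"dz":8},{"dx":-2,"dy":-30,"dz":8},{"dx":-2,"dy":-30,"dz":8},{"dx":-2,"dy":-30,"dz":8},{"dx":-2,"dy":-30,"dz":8},{"dx":-2,"dy":-30,"dz":8},{"dx":-2,"dy":-30,"dz":8},{}]' 1; python3 go.py .428 -.281 .043 -26
```

```text
turn [-4.000e-02  2.000e-02  5.212e+01]
shift after turn [ -24.8 -349.5  206.5]  before [ 260.6 -234.   206.7] t 0.3invalid input
```

```bash
python3 -m jog '[{"az":6.5},{"az":6.5},{"az":6.5},{"az":6.5},{"az":6.5},{"az":6.5},{"az":6.5},{"az":6.5},{"dx":-2,"dy":-30,"dz":8},{"dx":-2,"dy":-30,"dz":8},{"dx":-2,"dy":-30,"dz":8},{"dx":-2,"dy":-30,"dz":8},{"dx":-2,"dy":-30,"dz":8},{"dx":-2,"dy":-30,"dz":8},{"dx":-2,"dy":-30,"dz":8},{"dx":-2,"dy":-30,"dz":8},{"dx":-2,"dy":-30,"dz":8},{"dx":-2,"dy":-30,"dz":8},{"dx":-2,"dy":-30,"dz":8},{"dx":0}]' 1; python3 go.py .428 -.281 .043 -26
```

```text
turn [-4.000e-02  2.000e-02  5.212e+01]
shift after turn [ -24.8 -349.5  206.5]  before [ 260.6 -234.   206.7] t 0.3invalid input
```

```bash
python3 -m jog '[{"dx":0,"dy":0,"dz":0,"ax":0,"ay":0,"az":6.5}]'; python3 -m jog '[{"az":6.5}]' 1;python3 -m jog -h | head -20
```

```text
time: 0.38
tool_pos: [0.2971, -0.606, 0.4044]
tcp_rot: [-3.095, -0.534, 0.0]
wrist_force: [0.5, -0.9, 0.3]
width: 0.996
grip_force: 0.0invalid input
invalid input: not JSON, or not a number
```

```bash
python3 -m jog '[{"az":6.5}]'; echo; python3 -m jog '[{"dx":0,"dy":0,"dz":0,"ax":0,"ay":0,"az":6.5}]' 1
```

```text
time: 0.47
tool_pos: [0.2971, -0.606, 0.4045]
tcp_rot: [-3.122, -0.351, 0.0]
wrist_force: [-0.7, 0.3, -0.7]
width: 0.998
grip_force: 0.0invalid input
```

```bash
python3 -m jog '[{"dx":0,"dy":0,"dz":0,"ax":0,"ay":0,"az":6.5},{"dx":0,"dy":0,"dz":0,"ax":0,"ay":0,"az":6.5},{"dx":0,"dy":0,"dz":0,"ax":0,"ay":0,"az":6.5},{"dx":0,"dy":0,"dz":0,"ax":0,"ay":0,"az":6.5},{"dx":0,"dy":0,"dz":0,"ax":0,"ay":0,"az":6.5},{"dx":0,"dy":0,"dz":0,"ax":0,"ay":0,"az":6.5},{"dx":-2,"dy":-30,"dz":8,"ax":0,"ay":0,"az":0},{"dx":-2,"dy":-30,"dz":8,"ax":0,"ay":0,"az":0},{"dx":-2,"dy":-30,"dz":8,"ax":0,"ay":0,"az":0},{"dx":-2,"dy":-30,"dz":8,"ax":0,"ay":0,"az":0},{"dx":-2,"dy":-30,"dz":8,"ax":0,"ay":0,"az":0},{"dx":-2,"dy":-30,"dz":8,"ax":0,"ay":0,"az":0},{"dx":-2,"dy":-30,"dz":8,"ax":0,"ay":0,"az":0},{"dx":-2,"dy":-30,"dz":8,"ax":0,"ay":0,"az":0},{"dx":-2,"dy":-30,"dz":8,"ax":0,"ay":0,"az":0},{"dx":-2,"dy":-30,"dz":8,"ax":0,"ay":0,"az":0},{"dx":-2,"dy":-30,"dz":8,"ax":0,"ay":0,"az":0},{"dx":0,"dy":0,"dz":0,"ax":0,"ay":0,"az":0},{"dx":0,"dy":0,"dz":0,"ax":0,"ay":0,"az":0}]'; python3 go.py .428 -.281 .043 -26
```

```text
time: 2.05
tool_pos: [0.4216, -0.2981, 0.3161]
tcp_rot: [-3.063, 0.699, 0.002]
wrist_force: [-0.2, 0.5, 1.4]
width: 0.999
grip_force: 0.0
turn [-0.01  0.07  0.29]
shift after turn [ -1.8 -18.2 118.4]  before [ -1.5 -18.2 118.4] t 2.05
```

```bash
python3 -m jog '[{"dx":-2,"dy":-18,"dz":0,"ax":0,"ay":0,"az":0.3},{"dx":0,"dy":0,"dz":23,"ax":0,"ay":0,"az":0},{"dx":0,"dy":0,"dz":23,"ax":0,"ay":0,"az":0},{"dx":0,"dy":0,"dz":23,"ax":0,"ay":0,"az":0},{"dx":0,"dy":0,"dz":23,"ax":0,"ay":0,"az":0},{"dx":0,"dy":0,"dz":23,"ax":0,"ay":0,"az":0},{"dx":0,"dy":0,"dz":3,"ax":0,"ay":0,"az":0},{"dx":0,"dy":0,"dz":0,"ax":0,"ay":0,"az":0},{"dx":0,"dy":0,"dz":0,"ax":0,"ay":0,"az":0}]'; python3 go.py .428 -.281 .043 -26;python3 -m jog '[{"dx":0,"dy":0,"dz":0,"ax":0,"ay":0,"az":0},{"dx":0,"dy":0,"dz":0,"ax":0,"ay":0,"az":0},{"dx":0,"dy":0,"dz":0,"ax":0,"ay":0,"az":0},{"dx":0,"dy":0,"dz":0,"ax":0,"ay":0,"az":0},{"dx":0,"dy":0,"dz":0,"ax":0,"ay":0,"az":0},{"dx":0,"dy":0,"dz":0,"ax":0,"ay":0,"az":0},{"dx":0,"dy":0,"dz":0,"ax":0,"ay":0,"az":0},{"dx":0,"dy":0,"dz":0,"ax":0,"ay":0,"az":0},{"dx":0,"dy":0,"dz":0,"ax":0,"ay":0,"az":0},{"dx":0,"dy":0,"dz":0,"ax":0,"ay":0,"az":0}]' 0 40
```

```text
time: 2.8
tool_pos: [0.4278, -0.2836, 0.1996]
tcp_rot: [3.059, -0.713, 0.002]
wrist_force: [1.3, 0.0, 0.7]
width: 0.996
grip_force: 0.0
turn [ 0.02 -0.07 -0.24]
shift after turn [-0.9 -2.4  1.9]  before [-1.  -2.4  1.9] t 2.8
time: 3.63
tool_pos: [0.4285, -0.2832, 0.201]
tcp_rot: [3.058, -0.711, 0.006]
wrist_force: [-0.5, 0.2, 5.8]
width: 0.693
grip_force: 42.4
```

```bash
python3 go.py .448 -.007 .105 -26
```

```text
turn [ 0.04 -0.22 -0.18]
shift after turn [-103.5 -256.8  -58.7]  before [-104.1 -256.4  -59.2] t 3.6333
```

```bash
python3 -m jog '[{"dx":0,"dy":0,"dz":-12,"ax":0,"ay":0,"az":0},{"dx":0,"dy":0,"dz":-24,"ax":0,"ay":0,"az":0},{"dx":0,"dy":0,"dz":-24,"ax":0,"ay":0,"az":0},{"dx":-5,"dy":-12.5,"dz":0,"ax":0,"ay":0,"az":0},{"dx":-10,"dy":-25,"dz":0,"ax":0,"ay":0,"az":0},{"dx":-10,"dy":-25,"dz":0,"ax":0,"ay":0,"az":0},{"dx":-10,"dy":-25,"dz":0,"ax":0,"ay":0,"az":0},{"dx":-10,"dy":-25,"dz":0,"ax":0,"ay":0,"az":0},{"dx":-10,"dy":-25,"dz":0,"ax":0,"ay":0,"az":0},{"dx":-10,"dy":-25,"dz":0,"ax":0,"ay":0,"az":0},{"dx":-10,"dy":-25,"dz":0,"ax":0,"ay":0,"az":0},{"dx":-10,"dy":-25,"dz":0,"ax":0,"ay":0,"az":0},{"dx":-10,"dy":-25,"dz":0,"ax":0,"ay":0,"az":0},{"dx":-8.5,"dy":-19,"dz":0,"ax":0,"ay":0,"az":0},{"dx":0,"dy":0,"dz":0,"ax":0,"ay":0,"az":0},{"dx":0,"dy":0,"dz":0,"ax":0,"ay":0,"az":0}]'; python3 go.py .448 -.007 .06 -26
```

```text
time: 4.97
tool_pos: [0.4471, -0.0053, 0.2585]
tcp_rot: [3.061, -0.707, -0.001]
wrist_force: [0.1, 0.0, -2.6]
width: 0.701
grip_force: 44.5
turn [ 0.02  0.03 -0.01]
shift after turn [ 1.6  1.1 43.8]  before [ 1.6  1.1 43.8] t 4.9667
```

```bash
python3 -m jog '[{"dx":1.5,"dy":1,"dz":10,"ax":0,"ay":0,"az":0},{"dx":0,"dy":0,"dz":12,"ax":0,"ay":0,"az":0},{"dx":0,"dy":0,"dz":10,"ax":0,"ay":0,"az":0},{"dx":0,"dy":0,"dz":6,"ax":0,"ay":0,"az":0},{"dx":0,"dy":0,"dz":3,"ax":0,"ay":0,"az":0},{"dx":0,"dy":0,"dz":2,"ax":0,"ay":0,"az":0},{"dx":0,"dy":0,"dz":1,"ax":0,"ay":0,"az":0},{"dx":0,"dy":0,"dz":0,"ax":0,"ay":0,"az":0},{"dx":0,"dy":0,"dz":0,"ax":0,"ay":0,"az":0}]'
python3 - <<'E'
from fit2 import *
for n in("top","scene"):
    c=cam(n); save(c,n+"1.png")
    if n=="scene": o=cv2.resize(c["img"][130:260,250:450,::-1],None,fx=4,fy=4,interpolation=cv2.INTER_CUBIC)
cv2.imwrite("pics/s1.png",o)
E
```

```text
time: 5.72
tool_pos: [0.449, -0.0083, 0.2151]
tcp_rot: [-3.06, 0.712, -0.001]
wrist_force: [0.7, 0.5, -2.3]
width: 0.696
grip_force: 44.5
```

View pics/s1.png

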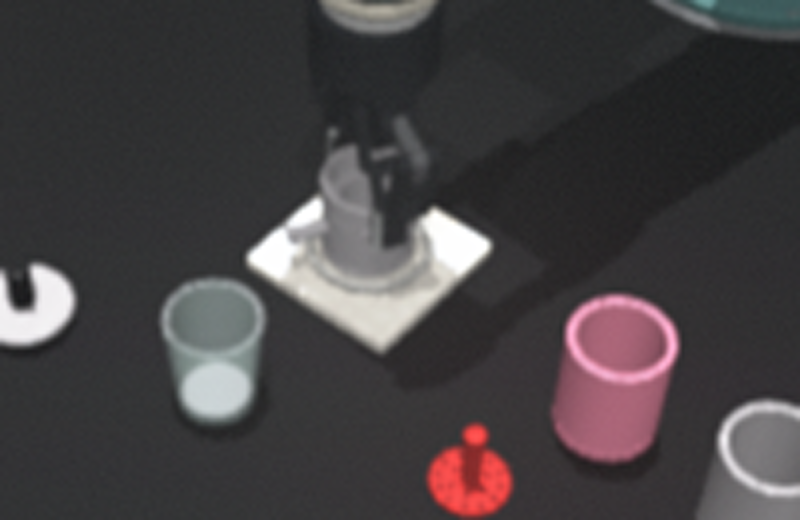

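The receiver's foot (crop 365,265) is inside the ring, about 2 mm above the slab. I'll lower it and release.

```bash
python3 -m jog '[{"dx":0,"dy":-1,"dz":1,"ax":0,"ay":0,"az":0},{"dx":0,"dy":0,"dz":1,"ax":0,"ay":0,"az":0},{"dx":0,"dy":0,"dz":1,"ax":0,"ay":0,"az":0},{"dx":0,"dy":0,"dz":0,"ax":0,"ay":0,"az":0},{"dx":0,"dy":0,"dz":0,"ax":0,"ay":0,"az":0}]'; python3 -m jog '[{"dx":0,"dy":0,"dz":0,"ax":0,"ay":0,"az":0},{"dx":0,"dy":0,"dz":0,"ax":0,"ay":0,"az":0},{"dx":0,"dy":0,"dz":0,"ax":0,"ay":0,"az":0},{"dx":0,"dy":0,"dz":0,"ax":0,"ay":0,"az":0},{"dx":0,"dy":0,"dz":-10,"ax":0,"ay":0,"az":0},{"dx":0,"dy":0,"dz":-30,"ax":0,"ay":0,"az":0},{"dx":0,"dy":0,"dz":-40,"ax":0,"ay":0,"az":0},{"dx":0,"dy":0,"dz":-40,"ax":0,"ay":0,"az":0},{"dx":0,"dy":0,"dz":0,"ax":0,"ay":0,"az":0}]' 1; python3 go.py .630 .166 .16 -26
```

```text
time: 6.23
tool_pos: [0.4495, -0.0072, 0.213]
tcp_rot: [-3.06, 0.711, -0.0]
wrist_force: [-4.5, 0.7, 9.0]
width: 0.701
grip_force: 45.4
time: 6.98
tool_pos: [0.4525, -0.0076, 0.3409]
tcp_rot: [-3.058, 0.711, -0.024]
wrist_force: [1.5, 0.2, 0.9]
width: 0.999
grip_force: 0.0
turn [-0.33 -0.81 -0.18]
shift after turn [  83.4 -233.8   26.2]  before [  82.3 -233.9   28.7] t 6.9833
```

```bash
python3 -m jog '[{"dx":10,"dy":-29,"dz":0,"ax":0,"ay":0,"az":0},{"dx":10,"dy":-29,"dz":0,"ax":0,"ay":0,"az":0},{"dx":10,"dy":-29,"dz":0,"ax":0,"ay":0,"az":0},{"dx":10,"dy":-29,"dz":0,"ax":0,"ay":0,"az":0},{"dx":10,"dy":-29,"dz":0,"ax":0,"ay":0,"az":0},{"dx":10,"dy":-29,"dz":0,"ax":0,"ay":0,"az":0},{"dx":10,"dy":-29,"dz":10,"ax":0,"ay":0,"az":0},{"dx":10,"dy":-29,"dz":20,"ax":0,"ay":0,"az":0},{"dx":0,"dy":0,"dz":0,"ax":0,"ay":0,"az":0},{"dx":0,"dy":0,"dz":0,"ax":0,"ay":0,"az":0}]' 0.5
python3 - <<'E'
from fit2 import *
C=[cam(n) for n in("top","scene")]
for c in C:
    print("rec",np.round(fitrim(c,.448,-.0066,.072),4))
    for g in (grad(c),):
        M["plate"]=[(.023,.003)]; print("plate disc",np.round(fit([c],[g],"plate",.630,.166),4), "lid",np.round(fit([c],[g],"lid",.625,-.134),4))
    save(c,"c%d.png"%(c["f"]>450))
E
python3 go.py .629 .165 .039 -26; python3 -c "
from h import *;print(bot.read_state()['q'])"
```

```text
time: 7.82
tool_pos: [0.6233, 0.1665, 0.2993]
tcp_rot: [3.059, -0.709, -0.006]
wrist_force: [-0.5, -0.8, -0.4]
width: 0.501
grip_force: 0.0
rec [-0.      0.46    0.0054]
plate disc [14.3871  0.6285  0.168 ] lid [90.      0.6255 -0.133 ]
rec [ 1.85193e+01  4.47000e-01 -8.60000e-03]
plate disc [26.4929  0.6285  0.164 ] lid [66.9054  0.626  -0.135 ]
turn [ 0.05  0.03 -0.17]
shift after turn [  5.6  -2.4 108.1]  before [  5.6  -2.5 108. ] t 7.9167
[ 2.20831955e-01  2.86716102e-01  1.77236756e+00 -3.41289588e-04
  1.08340056e+00  2.24854246e+00]
```

```bash
python3 -m jog '[{"dx":5.5,"dy":-2.5,"dz":5,"ax":0,"ay":0,"az":0},{"dx":0,"dy":0,"dz":25,"ax":0,"ay":0,"az":0},{"dx":0,"dy":0,"dz":30,"ax":0,"ay":0,"az":0},{"dx":0,"dy":0,"dz":25,"ax":0,"ay":0,"az":0},{"dx":0,"dy":0,"dz":15,"ax":0,"ay":0,"az":0},{"dx":0,"dy":0,"dz":8,"ax":0,"ay":0,"az":0},{"dx":0,"dy":0,"dz":0,"ax":0,"ay":0,"az":0},{"dx":0,"dy":0,"dz":0,"ax":0,"ay":0,"az":0}]'; python3 -m jog '[{"dx":0,"dy":0,"dz":0,"ax":0,"ay":0,"az":0},{"dx":0,"dy":0,"dz":0,"ax":0,"ay":0,"az":0},{"dx":0,"dy":0,"dz":0,"ax":0,"ay":0,"az":0},{"dx":0,"dy":0,"dz":0,"ax":0,"ay":0,"az":0},{"dx":0,"dy":0,"dz":0,"ax":0,"ay":0,"az":0},{"dx":0,"dy":0,"dz":0,"ax":0,"ay":0,"az":0},{"dx":0,"dy":0,"dz":0,"ax":0,"ay":0,"az":0},{"dx":0,"dy":0,"dz":0,"ax":0,"ay":0,"az":0}]' 0 20
```

```text
time: 8.58
tool_pos: [0.6296, 0.1649, 0.1947]
tcp_rot: [-3.059, 0.713, -0.002]
wrist_force: [0.6, -0.2, -0.0]
width: 0.499
grip_force: 0.0
time: 9.25
tool_pos: [0.6303, 0.1656, 0.1957]
tcp_rot: [-3.059, 0.711, -0.005]
wrist_force: [-1.1, -1.7, 6.1]
width: 0.13
grip_force: 20.5
```

```bash
python3 -m jog '[{"dx":0,"dy":0,"dz":0,"ax":0,"ay":0,"az":0},{"dx":0,"dy":0,"dz":0,"ax":0,"ay":0,"az":0},{"dx":0,"dy":0,"dz":0,"ax":0,"ay":0,"az":0},{"dx":0,"dy":0,"dz":0,"ax":0,"ay":0,"az":0},{"dx":0,"dy":0,"dz":0,"ax":0,"ay":0,"az":-6},{"dx":0,"dy":0,"dz":0,"ax":0,"ay":0,"az":-7},{"dx":0,"dy":0,"dz":0,"ax":0,"ay":0,"az":-7},{"dx":0,"dy":0,"dz":0,"ax":0,"ay":0,"az":-7},{"dx":0,"dy":0,"dz":0,"ax":0,"ay":0,"az":-7},{"dx":0,"dy":0,"dz":0,"ax":0,"ay":0,"az":-7},{"dx":0,"dy":0,"dz":0,"ax":0,"ay":0,"az":-7},{"dx":0,"dy":0,"dz":0,"ax":0,"ay":0,"az":-7},{"dx":0,"dy":0,"dz":0,"ax":0,"ay":0,"az":-7},{"dx":0,"dy":0,"dz":0,"ax":0,"ay":0,"az":-7},{"dx":0,"dy":0,"dz":0,"ax":0,"ay":0,"az":-7},{"dx":0,"dy":0,"dz":0,"ax":0,"ay":0,"az":-7},{"dx":0,"dy":0,"dz":0,"ax":0,"ay":0,"az":-7},{"dx":0,"dy":0,"dz":0,"ax":0,"ay":0,"az":0},{"dx":0,"dy":0,"dz":0,"ax":0,"ay":0,"az":0}]' 0.5;  python3 -m jog '[{"dx":0,"dy":0,"dz":0,"ax":0,"ay":0,"az":0},{"dx":0,"dy":0,"dz":0,"ax":0,"ay":0,"az":0},{"dx":0,"dy":0,"dz":0,"ax":0,"ay":0,"az":0},{"dx":0,"dy":0,"dz":0,"ax":0,"ay":0,"az":0},{"dx":0,"dy":0,"dz":0,"ax":0,"ay":0,"az":0},{"dx":0,"dy":0,"dz":0,"ax":0,"ay":0,"az":0},{"dx":0,"dy":0,"dz":0,"ax":0,"ay":0,"az":0},{"dx":0,"dy":0,"dz":0,"ax":0,"ay":0,"az":0}]' 0 35
cat > see.py <<'E'
from fit2 import *
import sys
T,S=cam("top"),cam("scene")
o=[cv2.resize(c["img"][v-50:v+50,u-65:u+65,::-1],None,fx=5,fy=5,interpolation=cv2.INTER_CUBIC) for c,(u,v) in((T,(316,229)),(S,(342,180)))]
cv2.imwrite("pics/"+sys.argv[1],cv2.resize(np.hstack(o),None,fx=.61,fy=.61))
E
python3 - <<'E'
from fit2 import *
cs=[cam(n) for n in("top","scene")]
for c in cs:
    print("rim",[np.round(fitrim(c,.448,-.0066,.072,R=.006),4)],"grad",np.round(fit([c],[grad(c)],"receiver",.448,-.0066,.012,R=.006),4))
E
python3 see.py r1.png
```

```text
time: 10.83
tool_pos: [0.6292, 0.1654, 0.1934]
tcp_rot: [-2.67, -1.656, 0.001]
wrist_force: [-0.3, 0.3, 0.1]
width: 0.5
grip_force: 0.0
time: 11.5
tool_pos: [0.6293, 0.1654, 0.1937]
tcp_rot: [-2.667, -1.66, -0.0]
wrist_force: [0.1, 0.3, -0.5]
width: 0.129
grip_force: 34.0
rim [array([-0.    ,  0.456 ,  0.0014])] grad [ 1.36766e+01  4.47500e-01 -6.60000e-03]
rim [array([ 8.5362e+00,  4.4750e-01, -8.1000e-03])] grad [ 1.94226e+01  4.47000e-01 -7.60000e-03]
```

View pics/r1.png

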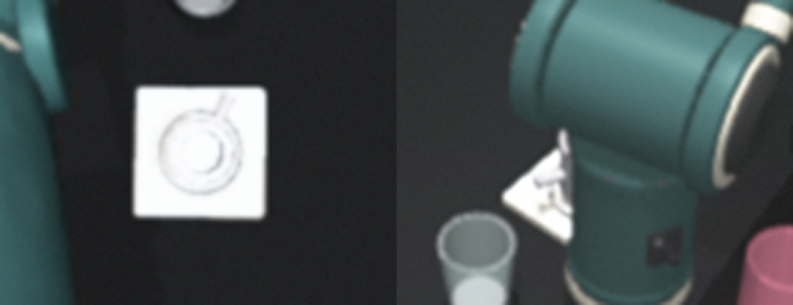

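```bash
python3 go.py .4478 -.007 .139 64
```

```text
turn [-0.   -0.   -0.19]
shift after turn [-234.5  -87.6 -100. ]  before [-234.8  -86.8 -100. ] t 11.7
```

```bash
python3 -m jog '[{"dx":0,"dy":0,"dz":-10,"ax":0,"ay":0,"az":0},{"dx":0,"dy":0,"dz":-30,"ax":0,"ay":0,"az":0},{"dx":0,"dy":0,"dz":-30,"ax":0,"ay":0,"az":0},{"dx":0,"dy":0,"dz":-30,"ax":0,"ay":0,"az":0},{"dx":-12,"dy":-4.5,"dz":0,"ax":0,"ay":0,"az":0},{"dx":-24,"dy":-9,"dz":0,"ax":0,"ay":0,"az":0},{"dx":-24,"dy":-9,"dz":0,"ax":0,"ay":0,"az":0},{"dx":-24,"dy":-9,"dz":0,"ax":0,"ay":0,"az":0},{"dx":-24,"dy":-9,"dz":0,"ax":0,"ay":0,"az":0},{"dx":-24,"dy":-9,"dz":0,"ax":0,"ay":0,"az":0},{"dx":-24,"dy":-9,"dz":0,"ax":0,"ay":0,"az":0},{"dx":-24,"dy":-9,"dz":0,"ax":0,"ay":0,"az":0},{"dx":-24,"dy":-9,"dz":0,"ax":0,"ay":0,"az":0},{"dx":-24,"dy":-9,"dz":0,"ax":0,"ay":0,"az":0},{"dx":-6.5,"dy":-2,"dz":0,"ax":0,"ay":0,"az":0},{"dx":0,"dy":0,"dz":0,"ax":0,"ay":0,"az":0},{"dx":0,"dy":0,"dz":0,"ax":0,"ay":0,"az":0},{"dx":0,"dy":0,"dz":0,"ax":0,"ay":0,"az":0}]'; python3 go.py .4478 -.007 .139 64
python3 - <<'E'
from fit2 import *
c=cam("scene")
o=c["img"][...,::-1].copy()
cv2.imwrite("pics/s2.png",cv2.resize(o[110:250,260:420],None,fx=4,fy=4,interpolation=cv2.INTER_CUBIC))
E
```

```text
time: 13.2
tool_pos: [0.4483, -0.006, 0.2944]
tcp_rot: [2.666, 1.66, 0.003]
wrist_force: [-0.1, -0.2, -0.7]
width: 0.127
grip_force: 34.2
turn [ 0.09 -0.06 -0.18]
shift after turn [-1.1 -0.1  0.7]  before [-1.1 -0.1  0.7] t 13.2
```

View pics/s2.png

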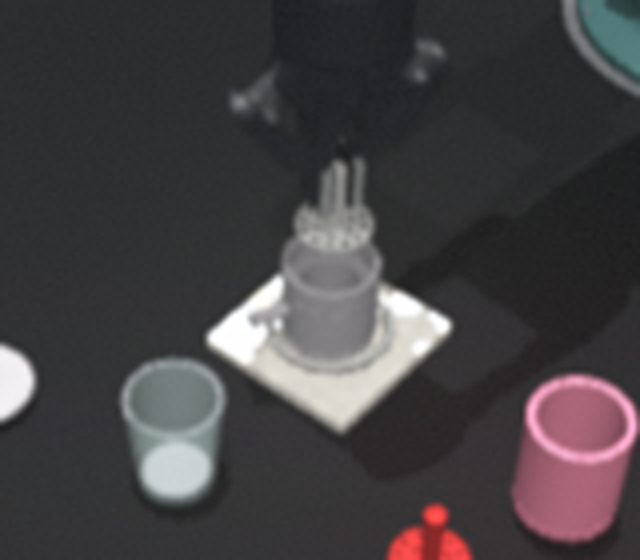

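Run:
```python
from fit2 import *
c=cam("scene"); print(c["R"][0])
G=grad(c); M["plate"]=[(.023,.103-.1007+0.0017)]
print("plate",np.round(fit([c],[G],"plate",.4483,-.006,.1007,R=.006),4)); M["receiver"]=[(.03,.06),(.03,0)]
print("rec",np.round(fit([c],[G],"receiver",.4478,-.007,.012,R=.006),4),np.round(fitrim(c,.4478,-.007,.072,R=.006),4))
T=cam("top"); print("top",np.round(fit([T],[grad(T)],"plate",.4483,-.006,.1007,R=.006),4))
p=proj(c,[(.4483,-.006,.1007),(.4478,-.007,.072)]); print(p,(p-[260,110])*4)
```

```text
[-0.67121082  0.74124322 -0.00587495]
plate [ 1.62255e+01  4.48800e-01 -5.00000e-03]
rec [ 2.15046e+01  4.42800e-01 -1.10000e-02] [ 1.63024e+01  4.47300e-01 -7.50000e-03]
top [ 2.9595  0.4543 -0.0055]
[[343.10798447 166.95619547]
 [342.52535667 175.14182251]] [[332.43193787 227.82478188]
 [330.10142669 260.56729003]]
```

Plate (crop 335,225) hovers over the receiver mouth (331,265); a 2 mm correction along tool −x is needed before lowering.

```bash
python3 -m jog '[{"dx":-2,"dy":0,"dz":8,"ax":0,"ay":0,"az":0},{"dx":0,"dy":0,"dz":10,"ax":0,"ay":0,"az":0},{"dx":0,"dy":0,"dz":6,"ax":0,"ay":0,"az":0},{"dx":0,"dy":0,"dz":4,"ax":0,"ay":0,"az":0},{"dx":0,"dy":0,"dz":3,"ax":0,"ay":0,"az":0},{"dx":0,"dy":0,"dz":3,"ax":0,"ay":0,"az":0},{"dx":0,"dy":0,"dz":3,"ax":0,"ay":0,"az":0},{"dx":0,"dy":0,"dz":3,"ax":0,"ay":0,"az":0},{"dx":0,"dy":0,"dz":0,"ax":0,"ay":0,"az":0},{"dx":0,"dy":0,"dz":0,"ax":0,"ay":0,"az":0}]'; python3 -m jog '[{"dx":0,"dy":0,"dz":1.5,"ax":0,"ay":0,"az":0},{"dx":0,"dy":0,"dz":1.5,"ax":0,"ay":0,"az":0},{"dx":0,"dy":0,"dz":1,"ax":0,"ay":0,"az":0},{"dx":0,"dy":0,"dz":0,"ax":0,"ay":0,"az":0},{"dx":0,"dy":0,"dz":0,"ax":0,"ay":0,"az":0}]'
```

```text
time: 14.18
tool_pos: [0.4464, -0.0083, 0.2536]
tcp_rot: [-2.667, -1.66, 0.0]
wrist_force: [0.5, -0.1, -1.3]
width: 0.126
grip_force: 34.2
time: 14.6
tool_pos: [0.4464, -0.0082, 0.2497]
tcp_rot: [-2.667, -1.661, 0.0]
wrist_force: [-0.4, -0.3, -0.3]
width: 0.12
grip_force: 34.2
```

Inside the mouth with no contact (underside at ~56 mm). Last millimetre, then release.

```bash
python3 -m jog '[{"dx":0,"dy":0,"dz":1,"ax":0,"ay":0,"az":0},{"dx":0,"dy":0,"dz":0.5,"ax":0,"ay":0,"az":0},{"dx":0,"dy":0,"dz":0,"ax":0,"ay":0,"az":0},{"dx":0,"dy":0,"dz":0,"ax":0,"ay":0,"az":0}]'; python3 -m jog '[{"dx":0,"dy":0,"dz":0,"ax":0,"ay":0,"az":0},{"dx":0,"dy":0,"dz":0,"ax":0,"ay":0,"az":0},{"dx":0,"dy":0,"dz":0,"ax":0,"ay":0,"az":0},{"dx":0,"dy":0,"dz":0,"ax":0,"ay":0,"az":0},{"dx":0,"dy":0,"dz":-10,"ax":0,"ay":0,"az":0},{"dx":0,"dy":0,"dz":-30,"ax":0,"ay":0,"az":0},{"dx":0,"dy":0,"dz":-40,"ax":0,"ay":0,"az":0},{"dx":0,"dy":0,"dz":-20,"ax":0,"ay":0,"az":0},{"dx":0,"dy":0,"dz":0,"ax":0,"ay":0,"az":0},{"dx":0,"dy":0,"dz":0,"ax":0,"ay":0,"az":0}]' 0.4; python3 go.py .4655 .2855 .19 0;python3 go.py .4655 .2855 .19 64;  python3 -c "
from h import *;print(bot.read_state()['q'])"
```

```text
time: 14.93
tool_pos: [0.4466, -0.0082, 0.2486]
tcp_rot: [2.667, 1.66, 0.0]
wrist_force: [-1.7, -0.5, 3.9]
width: 0.13
grip_force: 34.6
time: 15.77
tool_pos: [0.4471, -0.0083, 0.3506]
tcp_rot: [2.665, 1.659, 0.006]
wrist_force: [0.8, -0.8, -0.6]
width: 0.398
grip_force: 0.0
turn [ 0.17 -0.23 63.82]
shift after turn [  18.4 -293.8    5.9]  before [ 271.7 -113.2    5.9] t 15.7667
turn [ 0.25 -0.1  -0.18]
shift after turn [ 272.1 -112.3    5.9]  before [ 271.7 -113.2    5.9] t 15.7667
[-7.42468963e-02 -1.36787091e-01  2.13146168e+00  3.50652972e-05
  1.14223439e+00  3.82731080e-01]
```

```bash
python3 -m jog '[{"dx":14,"dy":-6,"dz":0,"ax":0,"ay":0,"az":0},{"dx":27,"dy":-11,"dz":0,"ax":0,"ay":0,"az":0},{"dx":27,"dy":-11,"dz":0,"ax":0,"ay":0,"az":0},{"dx":27,"dy":-11,"dz":0,"ax":0,"ay":0,"az":0},{"dx":27,"dy":-11,"dz":0,"ax":0,"ay":0,"az":0},{"dx":27,"dy":-11,"dz":0,"ax":0,"ay":0,"az":0},{"dx":27,"dy":-11,"dz":0,"ax":0,"ay":0,"az":0},{"dx":27,"dy":-11,"dz":0,"ax":0,"ay":0,"az":0},{"dx":27,"dy":-11,"dz":0,"ax":0,"ay":0,"az":0},{"dx":27,"dy":-11,"dz":0,"ax":0,"ay":0,"az":0},{"dx":15,"dy":-7,"dz":0,"ax":0,"ay":0,"az":0},{"dx":0,"dy":0,"dz":0,"ax":0,"ay":0,"az":0},{"dx":0,"dy":0,"dz":0,"ax":0,"ay":0,"az":0}]' 1; python3 go.py .4655 .2855 .058 64
python3 - <<'E'
from fit2 import *
for n in("top","scene"):
    c=cam(n); print(np.round(fit([c],[grad(c)],"receiver",.4470,-.008,.012,R=.005),4),np.round(fit([c],[grad(c)],"plate",.4470,-.008,.055,R=.005),4))
E
python3 see.py r2.png
```

```text
time: 16.85
tool_pos: [0.4652, 0.2855, 0.3463]
tcp_rot: [2.665, 1.663, -0.006]
wrist_force: [-0.1, -1.1, -0.3]
width: 1.0
grip_force: 0.0
turn [-0.11  0.19 -0.07]
shift after turn [1.000e-01 3.000e-01 1.336e+02]  before [  0.6   0.5 133.6] t 16.85
[ 1.41405e+01  4.47000e-01 -6.00000e-03] [ 1.14403e+01  4.50000e-01 -1.50000e-03]
[ 5.9668e+01  4.4450e-01 -8.5000e-03] [ 7.14558e+01  4.45000e-01 -9.50000e-03]
```

View pics/r2.png

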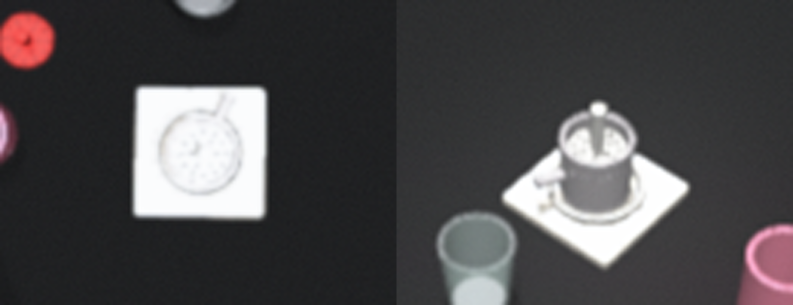

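The plate lies level in the receiver's mouth, with the stud at (598,108) in the right half. Now the funnel grasp.

```bash
python3 -m jog '[{"dx":0.5,"dy":0.5,"dz":15,"ax":0,"ay":0,"az":0},{"dx":0,"dy":0,"dz":25,"ax":0,"ay":0,"az":0},{"dx":0,"dy":0,"dz":25,"ax":0,"ay":0,"az":0},{"dx":0,"dy":0,"dz":25,"ax":0,"ay":0,"az":0},{"dx":0,"dy":0,"dz":25,"ax":0,"ay":0,"az":0},{"dx":0,"dy":0,"dz":12,"ax":0,"ay":0,"az":0},{"dx":0,"dy":0,"dz":6,"ax":0,"ay":0,"az":0},{"dx":0,"dy":0,"dz":0,"ax":0,"ay":0,"az":0},{"dx":0,"dy":0,"dz":0,"ax":0,"ay":0,"az":0}]'; python3 -m jog '[{"dx":0,"dy":0,"dz":0,"ax":0,"ay":0,"az":0},{"dx":0,"dy":0,"dz":0,"ax":0,"ay":0,"az":0},{"dx":0,"dy":0,"dz":0,"ax":0,"ay":0,"az":0},{"dx":0,"dy":0,"dz":0,"ax":0,"ay":0,"az":0},{"dx":0,"dy":0,"dz":0,"ax":0,"ay":0,"az":0},{"dx":0,"dy":0,"dz":0,"ax":0,"ay":0,"az":0},{"dx":0,"dy":0,"dz":0,"ax":0,"ay":0,"az":0}]' 0 40; python3 go.py .4655 .2855 .058 64
```

```text
time: 17.8
tool_pos: [0.4672, 0.2854, 0.216]
tcp_rot: [2.667, 1.66, 0.002]
wrist_force: [-0.0, -0.3, 0.5]
width: 0.999
grip_force: 0.0
time: 18.38
tool_pos: [0.4676, 0.286, 0.2172]
tcp_rot: [2.666, 1.661, 0.005]
wrist_force: [-0.7, -1.1, 6.5]
width: 0.702
grip_force: 42.4
turn [ 0.12 -0.16 -0.17]
shift after turn [-1.4 -1.6  4.5]  before [-1.4 -1.6  4.5] t 18.3833
```

```bash
python3 -m jog '[{"dx":0,"dy":0,"dz":-10,"ax":0,"ay":0,"az":0},{"dx":0,"dy":0,"dz":-30,"ax":0,"ay":0,"az":0},{"dx":0,"dy":0,"dz":-30,"ax":0,"ay":0,"az":0},{"dx":0,"dy":0,"dz":-30,"ax":0,"ay":0,"az":0},{"dx":0,"dy":0,"dz":-20,"ax":0,"ay":0,"az":0},{"dx":0,"dy":0,"dz":0,"ax":0,"ay":0,"az":0},{"dx":0,"dy":0,"dz":0,"ax":0,"ay":0,"az":0}]'; python3 go.py .4474 -.0065 .182 64; python3 see.py r3.png
```

```text
time: 18.97
tool_pos: [0.4669, 0.2857, 0.3369]
tcp_rot: [2.667, 1.661, 0.005]
wrist_force: [-0.5, -0.1, -1.8]
width: 0.703
grip_force: 44.2
turn [ 0.11 -0.16 -0.18]
shift after turn [-2.712e+02  1.106e+02  2.000e-01]  before [-270.8  111.5   -0.3] t 18.9667
```

```bash
python3 -m jog '[{"dx":-13,"dy":5.5,"dz":0,"ax":0,"ay":0,"az":0},{"dx":-25,"dy":10,"dz":0,"ax":0,"ay":0,"az":0},{"dx":-25,"dy":10,"dz":0,"ax":0,"ay":0,"az":0},{"dx":-25,"dy":10,"dz":0,"ax":0,"ay":0,"az":0},{"dx":-25,"dy":10,"dz":0,"ax":0,"ay":0,"az":0},{"dx":-25,"dy":10,"dz":0,"ax":0,"ay":0,"az":0},{"dx":-25,"dy":10,"dz":0,"ax":0,"ay":0,"az":0},{"dx":-25,"dy":10,"dz":0,"ax":0,"ay":0,"az":0},{"dx":-25,"dy":10,"dz":0,"ax":0,"ay":0,"az":0},{"dx":-25,"dy":10,"dz":0,"ax":0,"ay":0,"az":0},{"dx":-20,"dy":10,"dz":0,"ax":0,"ay":0,"az":0},{"dx":-13,"dy":6,"dz":0,"ax":0,"ay":0,"az":0},{"dx":0,"dy":0,"dz":0,"ax":0,"ay":0,"az":0},{"dx":0,"dy":0,"dz":0,"ax":0,"ay":0,"az":0},{"dx":0,"dy":0,"dz":0,"ax":0,"ay":0,"az":0}]'; python3 go.py .4474 -.0065 .1245 64
python3 - <<'E'
from fit2 import *
c=cam("scene")
cv2.imwrite("pics/s4.png",cv2.resize(c["img"][110:250,260:420,::-1],None,fx=4,fy=4,interpolation=cv2.INTER_CUBIC))
E
```

```text
time: 20.32
tool_pos: [0.4464, -0.0068, 0.334]
tcp_rot: [-2.666, -1.659, 0.003]
wrist_force: [-0.2, 0.5, -2.0]
width: 0.703
grip_force: 44.2
turn [-0.14  0.03 -0.22]
shift after turn [ 0.7  0.7 54.8]  before [ 0.7  0.9 54.8] t 20.3167
```

View pics/s4.png

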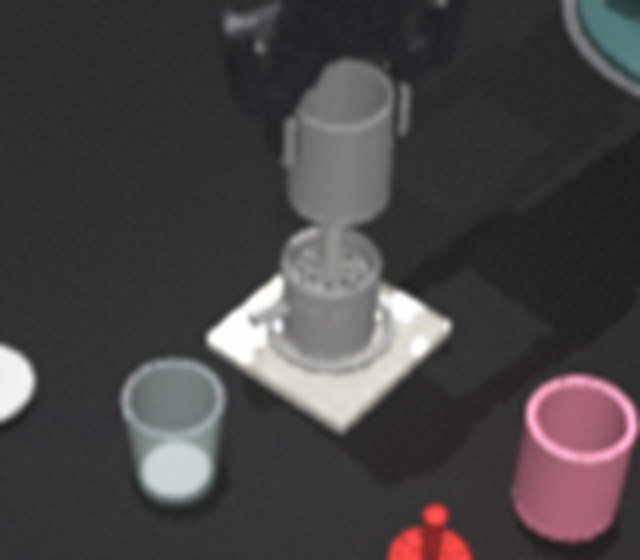

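Run:
```python
from fit2 import *
c=cam("scene"); s=bot.read_state(); x,y,z=s["tool_pos"]
def ext(x,y,z,r=.03):
    p=(proj(c,np.c_[x+r*CI[:,0],y+r*CI[:,1],np.full(72,z)])-[260,110])*4; return p[:,0].min().round(1),p[:,0].max().round(1),p[:,1].min().round(1),p[:,1].max().round(1)
zb=z-.2172
print("fun centred",ext(x,y,zb+.012),"offs -1.4",ext(x-.0006,y-.00126,zb+.012),"top",ext(x,y,zb+.085))
print("rec",ext(.4468,-.0078,.072),ext(.4468,-.0078,.012))
g=cv2.GaussianBlur(cv2.cvtColor(c["img"],cv2.COLOR_RGB2GRAY).astype(np.float32),(0,0),.7)
for row in (157,160,185,188,190): # full-res rows
    d=np.diff(g[row,325:365]); print(row,[(i+325.5,round(float(d[i]),0)) for i in np.argsort(-abs(d))[:6]])
```

```text
fun centred (np.float64(283.9), np.float64(386.9), np.float64(156.3), np.float64(227.1)) offs -1.4 (np.float64(283.0), np.float64(385.9), np.float64(154.9), np.float64(225.5)) top (np.float64(285.8), np.float64(394.3), np.float64(59.9), np.float64(130.6))
rec (np.float64(280.7), np.float64(379.7), np.float64(224.5), np.float64(294.9)) (np.float64(279.5), np.float64(374.6), np.float64(291.6), np.float64(361.6))
157 [(np.float64(356.5), -21.0), (np.float64(331.5), 20.0), (np.float64(357.5), -19.0), (np.float64(332.5), 14.0), (np.float64(330.5), 13.0), (np.float64(355.5), -11.0)]
160 [(np.float64(356.5), -23.0), (np.float64(332.5), 22.0), (np.float64(331.5), 19.0), (np.float64(355.5), -18.0), (np.float64(357.5), -14.0), (np.float64(333.5), 13.0)]
185 [(np.float64(363.5), -43.0), (np.float64(354.5), 39.0), (np.float64(329.5), -32.0), (np.float64(355.5), 31.0), (np.float64(328.5), -28.0), (np.float64(353.5), 27.0)]
188 [(np.float64(353.5), 38.0), (np.float64(357.5), 33.0), (np.float64(352.5), 28.0), (np.float64(356.5), 20.0), (np.float64(358.5), 20.0), (np.float64(330.5), -16.0)]
190 [(np.float64(330.5), -43.0), (np.float64(353.5), 33.0), (np.float64(329.5), -33.0), (np.float64(357.5), 23.0), (np.float64(352.5), 22.0), (np.float64(358.5), 20.0)]
```

Funnel (shoulder centre ~crop 337) is about 2 mm to image‑right of the receiver axis; correct and lower.

```bash
python3 -m jog '[{"dx":0,"dy":1.5,"dz":6,"ax":0,"ay":0,"az":0},{"dx":0,"dy":0,"dz":12,"ax":0,"ay":0,"az":0},{"dx":0,"dy":0,"dz":12,"ax":0,"ay":0,"az":0},{"dx":0,"dy":0,"dz":8,"ax":0,"ay":0,"az":0},{"dx":0,"dy":0,"dz":4,"ax":0,"ay":0,"az":0},{"dx":0,"dy":0,"dz":2,"ax":0,"ay":0,"az":0},{"dx":0,"dy":0,"dz":2,"ax":0,"ay":0,"az":0},{"dx":0,"dy":0,"dz":2,"ax":0,"ay":0,"az":0},{"dx":0,"dy":0,"dz":0,"ax":0,"ay":0,"az":0},{"dx":0,"dy":0,"dz":0,"ax":0,"ay":0,"az":0}]'; python3 -m jog '[{"dx":0,"dy":0,"dz":1.5,"ax":0,"ay":0,"az":0},{"dx":0,"dy":0,"dz":1,"ax":0,"ay":0,"az":0},{"dx":0,"dy":0,"dz":0,"ax":0,"ay":0,"az":0}]'
```

```text
time: 21.25
tool_pos: [0.4486, -0.0076, 0.2875]
tcp_rot: [2.667, 1.66, 0.001]
wrist_force: [-0.4, -0.4, -1.5]
width: 0.702
grip_force: 44.2
time: 21.5
tool_pos: [0.4484, -0.0076, 0.2847]
tcp_rot: [2.667, 1.66, 0.0]
wrist_force: [0.5, 0.7, -2.7]
width: 0.702
grip_force: 44.2
```

```bash
python3 -m jog '[{"dx":0,"dy":0,"dz":1.5,"ax":0,"ay":0,"az":0},{"dx":0,"dy":0,"dz":1,"ax":0,"ay":0,"az":0},{"dx":0,"dy":0,"dz":1,"ax":0,"ay":0,"az":0},{"dx":0,"dy":0,"dz":0,"ax":0,"ay":0,"az":0},{"dx":0,"dy":0,"dz":0,"ax":0,"ay":0,"az":0}]'; python3 -m jog '[{"dx":0,"dy":0,"dz":1,"ax":0,"ay":0,"az":0},{"dx":0,"dy":0,"dz":1,"ax":0,"ay":0,"az":0},{"dx":0,"dy":0,"dz":0,"ax":0,"ay":0,"az":0},{"dx":0,"dy":0,"dz":0,"ax":0,"ay":0,"az":0}]'
```

```text
time: 21.92
tool_pos: [0.4484, -0.0076, 0.281]
tcp_rot: [-2.667, -1.66, 0.0]
wrist_force: [0.2, -0.1, -2.1]
width: 0.704
grip_force: 44.2
time: 22.25
tool_pos: [0.4487, -0.0076, 0.2796]
tcp_rot: [2.667, 1.66, 0.001]
wrist_force: [-1.0, -0.5, 2.2]
width: 0.702
grip_force: 44.4
```

```bash
python3 -m jog '[{"dx":0,"dy":0,"dz":0.5,"ax":0,"ay":0,"az":0},{"dx":0,"dy":0,"dz":0,"ax":0,"ay":0,"az":0},{"dx":0,"dy":0,"dz":0,"ax":0,"ay":0,"az":0}]'; python3 -m jog '[{"dx":0,"dy":0,"dz":0,"ax":0,"ay":0,"az":0},{"dx":0,"dy":0,"dz":0,"ax":0,"ay":0,"az":0},{"dx":0,"dy":0,"dz":0,"ax":0,"ay":0,"az":0},{"dx":0,"dy":0,"dz":0,"ax":0,"ay":0,"az":0},{"dx":0,"dy":0,"dz":-10,"ax":0,"ay":0,"az":0},{"dx":0,"dy":0,"dz":-20,"ax":0,"ay":0,"az":0},{"dx":0,"dy":0,"dz":-30,"ax":0,"ay":0,"az":0},{"dx":0,"dy":0,"dz":-30,"ax":0,"ay":0,"az":0},{"dx":0,"dy":0,"dz":0,"ax":0,"ay":0,"az":0},{"dx":0,"dy":0,"dz":0,"ax":0,"ay":0,"az":0}]' 1; python3 go.py .6255 -.134 .16 64
python3 - <<'E'
from fit2 import *
c=cam("scene")
cv2.imwrite("pics/s5.png",cv2.resize(c["img"][110:250,260:420,::-1],None,fx=4,fy=4,interpolation=cv2.INTER_CUBIC))
E
```

```text
time: 22.5
tool_pos: [0.4489, -0.0076, 0.2795]
tcp_rot: [2.666, 1.66, 0.002]
wrist_force: [-1.8, -0.5, 5.6]
width: 0.706
grip_force: 44.5
time: 23.33
tool_pos: [0.4494, -0.0076, 0.3718]
tcp_rot: [2.664, 1.659, 0.007]
wrist_force: [-0.1, 0.3, -0.3]
width: 1.004
grip_force: 0.0
turn [ 0.31 -0.13 -0.18]
shift after turn [-36.4 213.7  57.1]  before [-35.8 213.5  58.1] t 23.3333
```

View pics/s5.png

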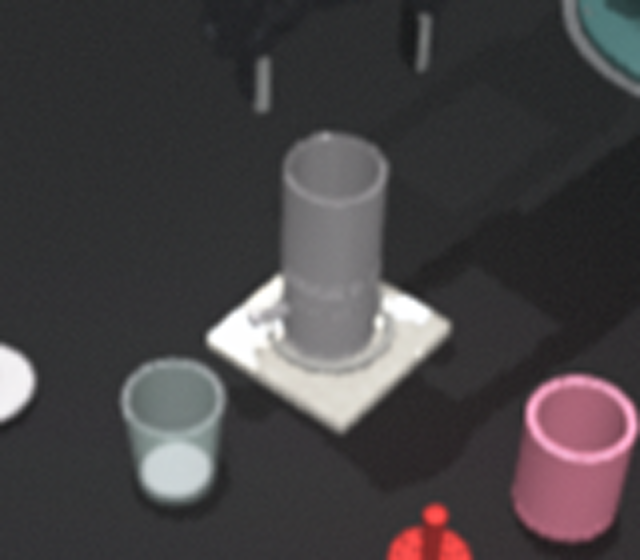

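Funnel is seated square on the receiver (rim at 335,170, joint at 335,290). Now the lid.

```bash
python3 -m jog '[{"dx":-2,"dy":14,"dz":0,"ax":0,"ay":0,"az":0},{"dx":-4.5,"dy":26,"dz":0,"ax":0,"ay":0,"az":0},{"dx":-4.5,"dy":26,"dz":0,"ax":0,"ay":0,"az":0},{"dx":-4.5,"dy":26,"dz":0,"ax":0,"ay":0,"az":0},{"dx":-4.5,"dy":26,"dz":0,"ax":0,"ay":0,"az":0},{"dx":-4.5,"dy":26,"dz":10,"ax":0,"ay":0,"az":0},{"dx":-4.5,"dy":26,"dz":20,"ax":0,"ay":0,"az":0},{"dx":-4.5,"dy":26,"dz":20,"ax":0,"ay":0,"az":0},{"dx":-2.5,"dy":17.5,"dz":7,"ax":0,"ay":0,"az":0},{"dx":0,"dy":0,"dz":0,"ax":0,"ay":0,"az":0},{"dx":0,"dy":0,"dz":0,"ax":0,"ay":0,"az":0}]' 0.5; python3 go.py .6255 -.134 .038 64
```

```text
time: 24.3
tool_pos: [0.624, -0.1349, 0.3086]
tcp_rot: [-2.665, -1.657, 0.006]
wrist_force: [0.6, 0.2, 0.2]
width: 0.499
grip_force: 0.0
turn [-0.3   0.06 -0.25]
shift after turn [  1.4   1.  115.9]  before [  1.6   1.6 115.8] t 24.3
```

```bash
python3 -m jog '[{"dx":1.5,"dy":0.5,"dz":14,"ax":0,"ay":0,"az":0},{"dx":0,"dy":0,"dz":28,"ax":0,"ay":0,"az":0},{"dx":0,"dy":0,"dz":28,"ax":0,"ay":0,"az":0},{"dx":0,"dy":0,"dz":25,"ax":0,"ay":0,"az":0},{"dx":0,"dy":0,"dz":12,"ax":0,"ay":0,"az":0},{"dx":0,"dy":0,"dz":7,"ax":0,"ay":0,"az":0},{"dx":0,"dy":0,"dz":0,"ax":0,"ay":0,"az":0},{"dx":0,"dy":0,"dz":0,"ax":0,"ay":0,"az":0}]'; python3 -m jog '[{"dx":0,"dy":0,"dz":0,"ax":0,"ay":0,"az":0},{"dx":0,"dy":0,"dz":0,"ax":0,"ay":0,"az":0},{"dx":0,"dy":0,"dz":0,"ax":0,"ay":0,"az":0},{"dx":0,"dy":0,"dz":0,"ax":0,"ay":0,"az":0},{"dx":0,"dy":0,"dz":0,"ax":0,"ay":0,"az":0},{"dx":0,"dy":0,"dz":0,"ax":0,"ay":0,"az":0},{"dx":0,"dy":0,"dz":0,"ax":0,"ay":0,"az":0},{"dx":0,"dy":0,"dz":0,"ax":0,"ay":0,"az":0}]' 0 30; python3 go.py .6255 -.134 .2 64
```

```text
time: 24.97
tool_pos: [0.6256, -0.1328, 0.1986]
tcp_rot: [2.666, 1.661, 0.001]
wrist_force: [0.1, 0.1, 0.3]
width: 0.5
grip_force: 0.0
time: 25.63
tool_pos: [0.6263, -0.1332, 0.1997]
tcp_rot: [2.665, 1.659, 0.004]
wrist_force: [-0.3, 0.6, 6.8]
width: 0.197
grip_force: 29.4
turn [ 0.18 -0.05 -0.19]
shift after turn [  -1.1   -0.3 -155. ]  before [  -1.     0.2 -155. ] t 25.6333
```

```bash
python3 -m jog '[{"dx":0,"dy":0,"dz":-10,"ax":0,"ay":0,"az":0},{"dx":0,"dy":0,"dz":-25,"ax":0,"ay":0,"az":0},{"dx":0,"dy":0,"dz":-30,"ax":0,"ay":0,"az":0},{"dx":0,"dy":0,"dz":-30,"ax":0,"ay":0,"az":0},{"dx":0,"dy":0,"dz":-30,"ax":0,"ay":0,"az":0},{"dx":0,"dy":0,"dz":-25,"ax":0,"ay":0,"az":0},{"dx":0,"dy":0,"dz":-20,"ax":0,"ay":0,"az":0},{"dx":0,"dy":0,"dz":0,"ax":0,"ay":0,"az":0},{"dx":0,"dy":0,"dz":0,"ax":0,"ay":0,"az":0}]'; python3 go.py .4487 -.0079 .2103 64
```

```text
time: 26.38
tool_pos: [0.6255, -0.1331, 0.3694]
tcp_rot: [2.665, 1.659, 0.003]
wrist_force: [1.1, -0.3, -1.1]
width: 0.196
grip_force: 29.6
turn [ 0.18 -0.04 -0.19]
shift after turn [  35.  -213.7    4.4]  before [  34.3 -213.9    3.8] t 26.3833
```

```bash
python3 -m jog '[{"dx":2,"dy":-13,"dz":0,"ax":0,"ay":0,"az":0},{"dx":4,"dy":-25,"dz":0,"ax":0,"ay":0,"az":0},{"dx":4,"dy":-25,"dz":0,"ax":0,"ay":0,"az":0},{"dx":4,"dy":-25,"dz":0,"ax":0,"ay":0,"az":0},{"dx":4,"dy":-25,"dz":0,"ax":0,"ay":0,"az":0},{"dx":4,"dy":-25,"dz":0,"ax":0,"ay":0,"az":0},{"dx":4,"dy":-25,"dz":0,"ax":0,"ay":0,"az":0},{"dx":4,"dy":-25,"dz":0,"ax":0,"ay":0,"az":0},{"dx":3,"dy":-17,"dz":0,"ax":0,"ay":0,"az":0},{"dx":1.5,"dy":-9,"dz":0,"ax":0,"ay":0,"az":0},{"dx":0,"dy":0,"dz":0,"ax":0,"ay":0,"az":0},{"dx":0,"dy":0,"dz":0,"ax":0,"ay":0,"az":0},{"dx":0,"dy":0,"dz":0,"ax":0,"ay":0,"az":0}]'; python3 go.py .4487 -.0079 .182 64
python3 - <<'E'
from fit2 import *
c=cam("scene"); s=bot.read_state(); x,y,z=s["tool_pos"]; zb=z-.1997
o=cv2.resize(c["img"][100:230,270:420,::-1],None,fx=5,fy=5,interpolation=cv2.INTER_CUBIC)
for (X,Y,Z,r) in((x-.0005,y-.001,zb+.010,.031),(.4482,-.0089,.147,.03)):
    p=(proj(c,np.c_[X+r*CI[:,0],Y+r*CI[:,1],np.full(72,Z)])-[270,100])*5+2; cv2.polylines(o,[np.int32(p)],True,(0,255,0),1)
cv2.imwrite("pics/s6.png",cv2.resize(o,(690,598)))
E
```

```text
time: 27.47
tool_pos: [0.449, -0.0079, 0.3673]
tcp_rot: [2.667, 1.66, -0.0]
wrist_force: [-0.4, 0.3, -0.8]
width: 0.197
grip_force: 29.6
turn [ 0.01  0.02 -0.19]
shift after turn [-0.1 -0.3 30.6]  before [-0.1 -0.3 30.6] t 27.4667
```

View pics/s6.png

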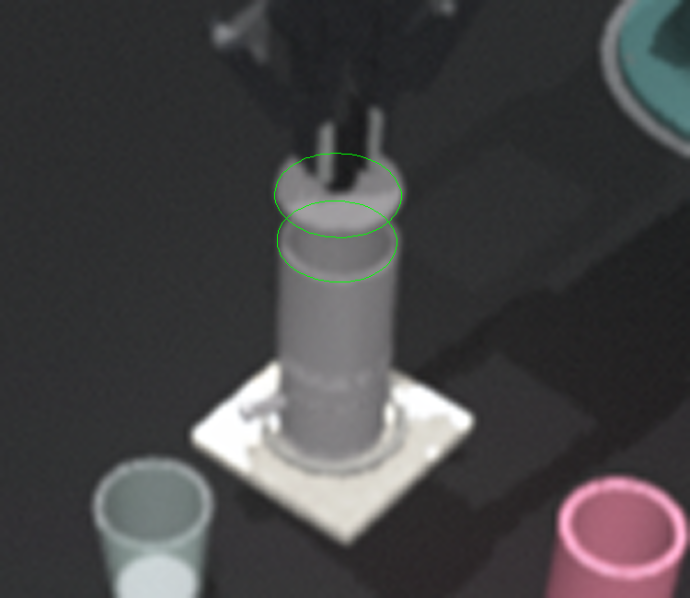

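Lid (flange 275–403) and funnel rim (277–397) match the predicted outlines; lower.

```bash
python3 -m jog '[{"dx":0,"dy":0,"dz":6,"ax":0,"ay":0,"az":0},{"dx":0,"dy":0,"dz":7,"ax":0,"ay":0,"az":0},{"dx":0,"dy":0,"dz":4,"ax":0,"ay":0,"az":0},{"dx":0,"dy":0,"dz":2.5,"ax":0,"ay":0,"az":0},{"dx":0,"dy":0,"dz":2,"ax":0,"ay":0,"az":0},{"dx":0,"dy":0,"dz":2,"ax":0,"ay":0,"az":0},{"dx":0,"dy":0,"dz":2,"ax":0,"ay":0,"az":0},{"dx":0,"dy":0,"dz":0,"ax":0,"ay":0,"az":0},{"dx":0,"dy":0,"dz":0,"ax":0,"ay":0,"az":0}]'; python3 -m jog '[{"dx":0,"dy":0,"dz":1.5,"ax":0,"ay":0,"az":0},{"dx":0,"dy":0,"dz":1.5,"ax":0,"ay":0,"az":0},{"dx":0,"dy":0,"dz":1,"ax":0,"ay":0,"az":0},{"dx":0,"dy":0,"dz":0,"ax":0,"ay":0,"az":0},{"dx":0,"dy":0,"dz":0,"ax":0,"ay":0,"az":0}]'
```

```text
time: 28.27
tool_pos: [0.4484, -0.0075, 0.3422]
tcp_rot: [2.667, 1.661, 0.0]
wrist_force: [0.8, -0.2, -1.6]
width: 0.197
grip_force: 29.6
time: 28.68
tool_pos: [0.4484, -0.0075, 0.3381]
tcp_rot: [-2.667, -1.661, 0.0]
wrist_force: [-0.4, 0.2, -2.4]
width: 0.199
grip_force: 29.6
```

```bash
python3 -m jog '[{"dx":0,"dy":0,"dz":1,"ax":0,"ay":0,"az":0},{"dx":0,"dy":0,"dz":0.5,"ax":0,"ay":0,"az":0},{"dx":0,"dy":0,"dz":0.5,"ax":0,"ay":0,"az":0},{"dx":0,"dy":0,"dz":0,"ax":0,"ay":0,"az":0},{"dx":0,"dy":0,"dz":0,"ax":0,"ay":0,"az":0}]'
```

```text
time: 29.1
tool_pos: [0.4487, -0.0076, 0.3367]
tcp_rot: [2.666, 1.66, 0.001]
wrist_force: [-0.1, -0.4, 3.3]
width: 0.196
grip_force: 29.9
```

Contact at exactly the seated height (TCP 0.3367). Release, retreat, inspect.

```bash
python3 -m jog '[{"dx":0,"dy":0,"dz":0,"ax":0,"ay":0,"az":0},{"dx":0,"dy":0,"dz":0,"ax":0,"ay":0,"az":0},{"dx":0,"dy":0,"dz":0,"ax":0,"ay":0,"az":0},{"dx":0,"dy":0,"dz":0,"ax":0,"ay":0,"az":0},{"dx":0,"dy":0,"dz":-10,"ax":0,"ay":0,"az":0},{"dx":0,"dy":0,"dz":-25,"ax":0,"ay":0,"az":0},{"dx":0,"dy":0,"dz":-30,"ax":0,"ay":0,"az":0},{"dx":0,"dy":0,"dz":-30,"ax":0,"ay":0,"az":0},{"dx":0,"dy":0,"dz":0,"ax":0,"ay":0,"az":0},{"dx":0,"dy":0,"dz":0,"ax":0,"ay":0,"az":0},{"dx":0,"dy":0,"dz":0,"ax":0,"ay":0,"az":0},{"dx":0,"dy":0,"dz":0,"ax":0,"ay":0,"az":0}]' 0.5
python3 - <<'E'
from fit2 import *
c=cam("scene")
cv2.imwrite("pics/s7.png",cv2.resize(c["img"][80:340,170:470,::-1],None,fx=2.3,fy=2.3,interpolation=cv2.INTER_CUBIC))
E
```

```text
time: 30.1
tool_pos: [0.4479, -0.0075, 0.4299]
tcp_rot: [-2.666, -1.66, 0.003]
wrist_force: [-0.1, 0.0, -0.5]
width: 0.498
grip_force: 0.0
```

View pics/s7.png

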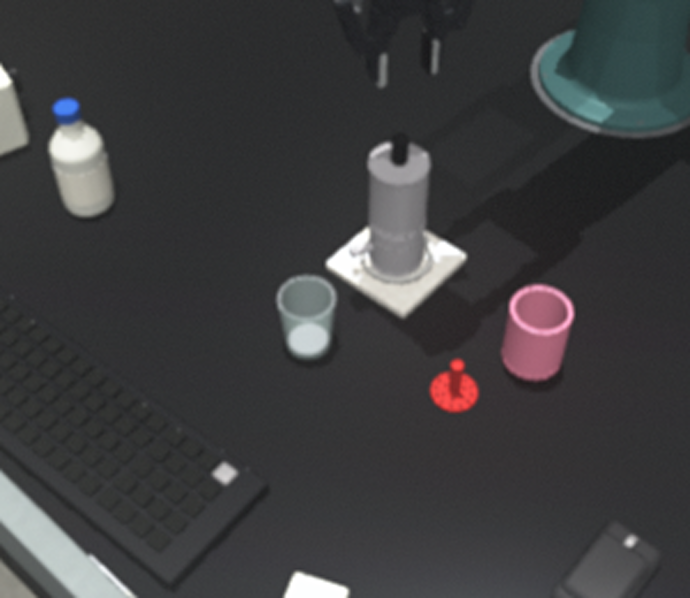

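The tower stands upright and closed on the stand (lid at 400,160; ring at 398,262), the gripper is clear, and the bystanders have not moved.

```bash
python3 -c "
from workcell import bot
print(bot.finish_job())"
```

```text
the job is handed in; nothing more can be done
None
```

The filtration tower is assembled on the stand in the order asked: receiver, plate, funnel, lid. The job was handed in at about 30 s, with the gripper clear, each part at its expected seated height to within 1 mm, and the bottle, beaker and mouse left alone.

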